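# Pump up the bench air reservoir

### The job

Charge the hand-pumped air reservoir: with closed fingertips push its blue vent lever round to the shut stop, then press the black pump knob fully down again and again, letting it spring back up each time, until the red indicator pin stands fully out with its green foot showing. Only push: do not put the fingers round the knob or lever, do not lift the reservoir, shove it along or touch the pin, and leave the bottle and vials round it alone. Finish with the vent shut, the knob up and the hand clear.

Things in the scene. Friction and masses are not known exactly. Their poses are not given: they have to be found in the camera images.
- unit: Bench air reservoir, about 3 kg, loose on rubber feet (slides if shoved with over 15 N): base plate 110 x 205 mm with a lying white tank, 80 mm in diameter, 190 mm long, axis 60 mm and top line 100 mm above the desk. Origin: centre of the underside, on the desk. z up; y along the tank, to the robot's left; x away from the robot. Nothing on it but the knob is higher than 137 mm.
- knob_top (a point): Centre of the top of the pump's black mushroom knob (46 mm in diameter, 16 mm thick, slightly domed), on a vertical rod at y = +34 mm of the reservoir. 181 mm above the desk at rest; goes straight down with the stroke. z up.
- pump_stroke (a joint): How far the knob is pressed down, m: 0 at rest, 0.025 at its bottom stop; a spring returns it in 0.3 s when let go. 3 N to start, 9 to 15 N from 18 mm on, a hard stop at the end. With the vent shut each full stroke (18 to 25 mm, then let right up) pumps one charge; it need not be driven onto the stop. Strokes under about 17 mm pump little or nothing. With the vent open strokes do nothing.
- pin_top (a point): Top of the indicator pin, 9 mm in diameter, red with a green foot, in a brass boss at y = -22 mm on the tank's top line (rim at 112.5 mm); 108.5 mm above the desk when fully in, about 126.5 mm when fully out. z up. Not to be touched. A small relief valve stands beside it at y = -47 mm, top at 115 mm.
- pin_out (a joint): How far the indicator pin has risen, m: 0 when sunk 4 mm below the rim of its boss, 0.004 flush, 0.017 to 0.020 fully out (some 14 mm proud, the lowest 4 mm of it green). It starts between 0.001 and 0.0045, rises 1 to 5 mm a full stroke with the vent shut and stays between strokes: four to nine full strokes bring it fully out; more then do nothing (relief valve).
- vent_hinge (a point): Point on the vertical axis of the vent lever at the lever's height, 86 mm above the desk, at y = -123 mm of the reservoir. Axes as the reservoir's. Below it is the brass valve block (24 x 30 mm, top at 72 mm), out of the tank's right end, with a silencer beyond it (to y = -158 mm, top at 69 mm).
- lever_grip (a point): Centre of the blue sleeve of the vent lever, 50 mm out from the lever's axis. The sleeve reaches from 24 to 72 mm from the axis, is 15 mm wide and 13 mm high (81 to 94 mm above the desk). Its -y axis points outward along the lever.
- vent_turn (a joint): Angle of the vent lever, rad: 0 in line with the silencer, pointing along the reservoir's -y (open); anticlockwise from above to a stop at 1.571, where it points along the reservoir's +x, away from the robot (shut). So push it on its near side, away from the robot. Stiff (1.2 N at the sleeve), stays where it is left; shut within about 0.15 rad of the stop.
- plunger: The plunger with its black knob; origin on the pump axis at the underside of the knob, 165 mm above the desk at rest.
- indicator_pin: The indicator pin; origin on its axis, 20 mm below its top.
- vent_lever: The vent lever; origin on its axis, the same point as vent_hinge.
- sample_bottle: Small white bottle with a red cap, 48 mm in diameter, 124 mm tall, standing loose behind the reservoir. Origin: centre of its underside.
- vial_red: Glass vial with a red cap, 28 mm in diameter, 58 mm tall, standing loose in front of the reservoir. Origin: centre of its underside.
- vial_black: Glass vial with a black cap, 28 mm in diameter, 58 mm tall, standing loose behind the reservoir. Origin: centre of its underside.
There are look-alikes about, which are no part of the job. Leave any orange look-alike of the sample_bottle alone.

How it is judged (in metres and radians):
On the way, in this order (a step that is already met when the one before it is completed fails the run):
1. the vent lever has been pushed round to its shut stop (value of joint vent_turn above 1.4 rad), for 0.1 s.
2. the knob has been pressed all the way down with the vent shut (value of joint vent_turn above 1.4 rad and value of joint pump_stroke above 0.016 m).
3. the indicator pin stands fully out, with the vent shut (value of joint vent_turn above 1.4 rad and value of joint pin_out above 0.0165 m), for 0.1 s.
At the end, for the whole second after the job is handed in: The vent lever is within 0.17 rad of its shut stop, the pin stands 12.5 mm or more out of its boss (of 14), the knob is up within 2 mm, the reservoir is level, at rest and within 30 mm of where it was, and the bottle and both vials stand upright within 20 mm of where they were (all of step 3 and value of joint pump_stroke below 0.002 m and velocity of joint pump_stroke below 0.02 m/s and distance of unit from where it was at the start of the episode below 0.03 m and angle between unit's own z axis and vertical below 0.05 rad and linear speed of unit below 0.02 m/s and distance of each of sample_bottle, vial_red, vial_black from where it was at the start of the episode below 0.02 m and angle between each of sample_bottle, vial_red, vial_black's own z axis and vertical below 0.2 rad); the robot touches nothing.
It fails at once if the hand touched the indicator pin: it may only be driven out by pumping (contact force between any of the fingers, the arm and indicator_pin above 1 N).
It fails at once if the reservoir was lifted, tipped or shoved more than 30 mm (distance of unit from where it was at the start of the episode above 0.03 m or height (world z) of unit above 0.008 m or angle between unit's own z axis and vertical above 0.1 rad).
It fails at once if the fingers were put round the knob or the lever instead of pushing with their tips or sides ((z of the grasp point in the frame of knob_top below 0.002 m and horizontal distance between the grasp point and knob_top below 0.02 m) or (x of the grasp point in the frame of lever_grip between -0.007 and 0.007 m and y of the grasp point in the frame of lever_grip between -0.024 and 0.024 m and z of the grasp point in the frame of lever_grip below 0.01 m)).
It fails at once if the bottle or a vial was lifted, knocked over or pushed away (distance of any of sample_bottle, vial_red, vial_black from where it was at the start of the episode above 0.03 m or height (world z) of any of sample_bottle, vial_red, vial_black above 0.01 m or angle between any of sample_bottle, vial_red, vial_black's own z axis and vertical above 0.5 rad).
It also fails if it takes over 61 s, if anything falls off the work surface, if the arm or the gripper's body presses on something with over 40 N, if the wrist force passes 120 N, or if a joint passes its speed limit or range.

### The arm

A 7-joint arm with a two-finger parallel gripper is mounted at the origin on a cart in front of the work surface, level with it; the furniture and walls round the work are solid. World frame = base frame: x ahead of the robot, y to its left, z up, the work surface at z = 0. Lengths are in m, angles in degrees, forces in N, time in s.
With the tool pointing down it reaches from about 0.425 to 0.875 m from the base axis. Payload 4.7 kg.
Tool frame: the origin (TCP) lies between the finger pads; the fingertips stand 8 mm ahead of it and the grasp point (between the pads) lies 11 mm behind it; x points along the fingers, z is the direction in which the jaws open and shut, and the axes are right-handed (so a half turn about x gives the same grasp; the last joint's range is limited). The gripper opens to 87 mm and grips with 3 to 60 N. Pads are 19 mm wide; open, the fingers measure 117 mm over their backs; the gripper's body (75 mm by 190 mm) begins 51 mm behind the grasp point.
Start: joints at [-65.426, 18.392, -4.016, 83.108, 1.295, 78.541, -3.26], TCP at [0.262, 0.595, 0.231] pointing down, gripper open.
Joint ranges: [-163.93, 163.93], [-17.29, 119.83], [-79.2, 71.16], [3.27, 140.29], [-89.18, 269.18], [5.43, 117.66], [-154.24, 154.24]. Speed limits (degrees/s): [147.25, 147.25, 180, 180, 180, 180, 180].

### API

Orientations are given as [roll, pitch, yaw] about the fixed x, y, z axes, in that order (R = Rz(yaw) Ry(pitch) Rx(roll)).
In Python, from cell import telemetry, vision, sign_off gives the robot as it stands. The module is installed in compiled form; this text tells all that it offers.
- The arm moves only by the tool drive_tool, never from a script. Its arguments are lists of equal length, an entry for each row: "offset": the shift along the tool's x, y, z in m, a list of three; "angular": the turn, a rotation vector about the tool's x, y, z in rad, a list of three. A call has 1 to 10 rows; each row is the pose to reach, as a shift and turn from the pose measured when the call began, along the tool's axes at that moment; what a row does not reach only later rows make up. A row lasts 1/8 s, in which the tool goes at most 62.5 mm and 10.7 degrees, less where a joint would pass 70% of its speed; a pose out of reach is approached as far as the arm can. A call with a gripper value outside its range is refused whole. "fingers" is the closure, from -1 (fully open) to 1 (shut), set as the call begins (left out, the last holds). The fingers move at their own pace and stop on an object; "squeeze" is the grip in N (left out, the last holds). Time passes only in rows, so rows that repeat a pose let the fingers close. It gives the time, the measured TCP pose, the force and the opening at its end, in the units of the state.
- telemetry.get_obs(): the state, without advancing time (a new reading comes with each control period).
- vision.read_camera(name): name is "scene" or "side" or "wrist"; returns a dict with "pixels" (384x512x3 uint8, red, green, blue), "intrinsics" (3x3 intrinsics, pixels), "world_from_camera" (4x4, takes a point from camera to world coordinates); the wrist camera has in their place "T_tool_cam" (4x4, takes a point from camera to tool coordinates, whose origin is the TCP and whose axes are the tool frame's). Camera axes: x right, y up, looking along -z (the intrinsics and any distortion apply to the point x, -y, -z); pixel columns grow to the right and rows downward; lengths in m; the calibration is good to about 2 mm. A picture is of the moment at which its call begins: read the wrist's pose just before it. There is no depth.
- sign_off(): hands the job in, once; it reports no verdict.
The state is a dict: "time_s": time; "qpos": joint angles; "joint_velocities": joint speeds; "effort": joint torques, N m; "tool_pos": TCP position; "tool_rot": TCP orientation; "force": force on the tool from outside, world axes, zero at the start; "wrist_torque": the same for the moment, N m; "grip_width": finger opening in m.
Only numpy, scipy, OpenCV 4.12 (cv2) and the standard library are available. Lean on these libraries where they do the work, as an engineer would, in place of code of your own. Each camera call takes 0.05 s, during which the arm holds its last target.

## Working session

There is one attempt and no reset: what is moved stays moved. The work goes in short steps, Python scripts to look and compute and a tool call to move; the robot and the scene stay as the last step left them, time stands still between calls to the robot, and variables do not carry over. Pictures are saved under pics/ and viewed, and the job is handed in when it is done.

Besides the shell and the picture viewer there is one more tool, called after ">>>" as name(argument=value, ...) on one line, values as JSON. drive_tool: Moves the arm, as the interface text tells. Its arguments: {"type":"object","properties":{"offset":{"type":"array"},"angular":{"type":"array"},"fingers":{"type":"number"},"squeeze":{"type":"number"}},"required":["offset","angular"]}

```bash
mkdir -p pics
python3 - <<'E'
from cell import telemetry, vision
import cv2,numpy as np,pickle
o=telemetry.get_obs()
for k,v in o.items(): print(k,np.round(v,4))
d={}
for n in ["scene","side","wrist"]:
    c=vision.read_camera(n); d[n]=c
    cv2.imwrite(f"pics/{n}0.png",c["pixels"][:,:,::-1])
    print(n,[ (k,np.round(v,4).tolist()) for k,v in c.items() if k!="pixels"])
pickle.dump(d,open("c0.pkl","wb"))
E
```

```text
time_s 0.0
qpos [-65.4267  18.4392  -4.0183  83.1753   1.2961  78.5391  -3.2599]
joint_velocities [ 0.1208  0.0169 -0.0524 -0.0017  0.0792 -0.0191 -0.0331]
effort [-1.00000e-04 -4.91285e+01 -4.03900e-01 -3.12534e+01 -6.40000e-02
  4.40000e-02  2.00000e-04]
tool_pos [0.2618 0.5944 0.2295]
tool_rot [-176.8721   89.8915 -110.6327]
force [0.3482 1.1341 0.1457]
wrist_torque [0.0253 0.0682 0.0064]
grip_width 0.0869
scene [('intrinsics', [[466.8259, 0.0, 254.6854], [0.0, 466.8259, 189.6111], [0.0, 0.0, 1.0]]), ('world_from_camera', [[0.6478, 0.5171, -0.5594, 0.0892], [-0.7615, 0.4587, -0.4579, -0.5166], [0.0199, 0.7226, 0.6909, 0.7105], [0.0, 0.0, 0.0, 1.0]])]
side [('intrinsics', [[417.1565, 0.0, 256.5965], [0.0, 417.1565, 194.9751], [0.0, 0.0, 1.0]]), ('world_from_camera', [[0.8039, 0.3723, -0.4637, 0.1706], [-0.5946, 0.4886, -0.6385, -0.7094], [-0.0112, 0.7891, 0.6142, 0.6388], [0.0, 0.0, 0.0, 1.0]])]
wrist [('intrinsics', [[319.5923, 0.0, 255.7822], [0.0, 319.5923, 188.6897], [0.0, 0.0, 1.0]]), ('T_tool_cam', [[0.0001, 0.2527, -0.9675, -0.1545], [0.0002, 0.9675, 0.2527, 0.0687], [1.0, -0.0002, 0.0001, 0.001], [0.0, 0.0, 0.0, 1.0]])]
```

View pics/scene0.png

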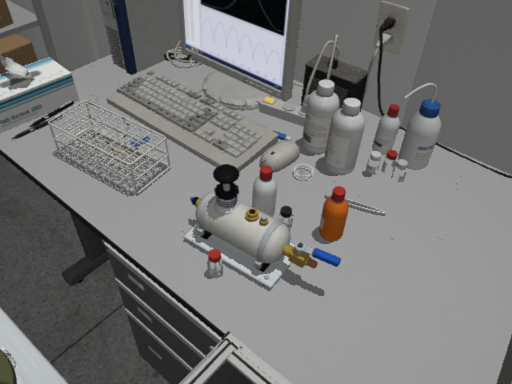

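View pics/side0.png

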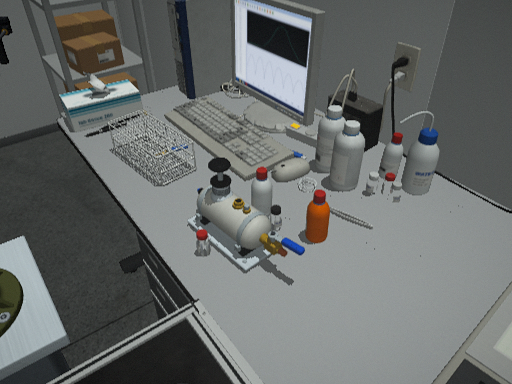

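View pics/wrist0.png

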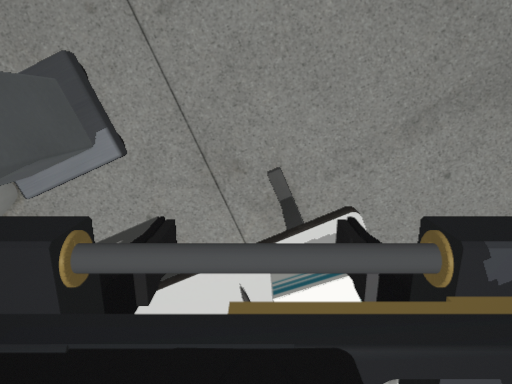

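Scene picture: the reservoir is at about (240,225), with the black knob on top at (227,174), the pin boss at (252,214), the blue lever at (326,257), the red vial at (215,263), the black vial at (286,216) and the white bottle with red cap at (264,195). The orange bottle at (334,215) is the look-alike. I'll enlarge it.

Run:
```python
import cv2
a=cv2.imread("pics/scene0.png")[150:300,165:365]; cv2.imwrite("pics/sc.png",cv2.resize(a,None,fx=4,fy=4,interpolation=cv2.INTER_CUBIC))
a=cv2.imread("pics/side0.png")[145:295,165:365]; cv2.imwrite("pics/si.png",cv2.resize(a,None,fx=4,fy=4,interpolation=cv2.INTER_CUBIC))
```

```text
(no output)
```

View pics/sc.png

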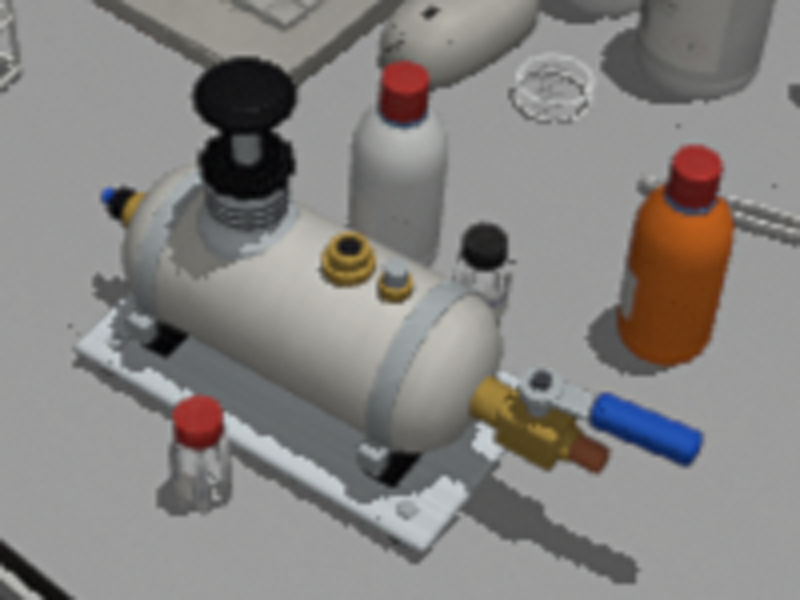

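View pics/si.png

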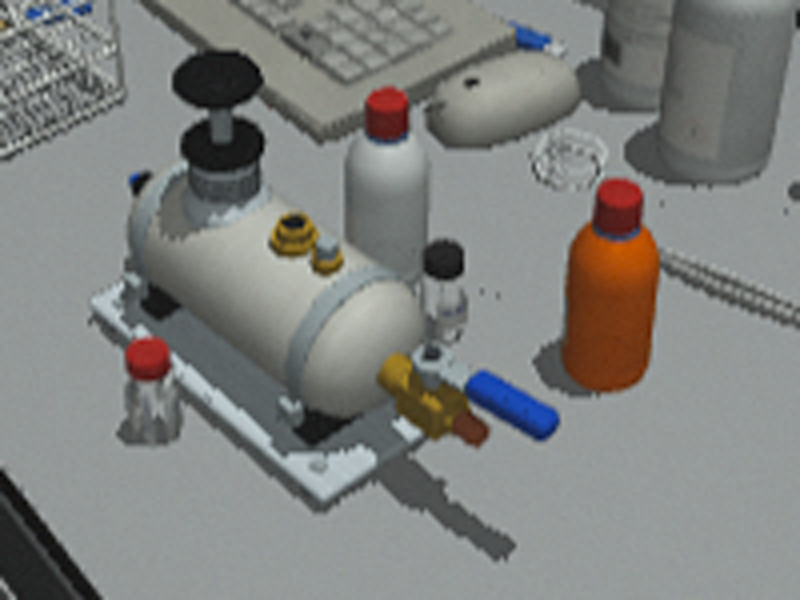

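Candidates in the scene image:
- **Knob:** the mushroom at (226,173). The black pump collar at (226,190) is fixed, so it isn't the knob.
- **Lever:** the blue sleeve at (326,257). The small blue-tipped drain tap at (193,198) is not it.
- **Bottle:** the white one at (264,195). The orange one at (334,215) is the look-alike.

Next I'll fit the unit pose.

```bash
cat > h.py <<'E'
import numpy as np,pickle
from scipy.optimize import least_squares
def proj(c,P):
    T=np.linalg.inv(c["world_from_camera"]); K=c["intrinsics"]
    p=(T[:3,:3]@np.asarray(P,float).T).T+T[:3,3]
    return np.c_[K[0,0]*p[:,0]/-p[:,2]+K[0,2],K[1,1]*-p[:,1]/-p[:,2]+K[1,2]]
def ray(c,uv):
    K=c["intrinsics"];d=np.array([(uv[0]-K[0,2])/K[0,0],-(uv[1]-K[1,2])/K[1,1],-1])
    W=c["world_from_camera"];return W[:3,3],W[:3,:3]@d
def onz(c,uv,z):
    o,d=ray(c,uv);return o+d*(z-o[2])/d[2]
def tri(cs,uvs):
    A=np.zeros((3,3));b=np.zeros(3)
    for c,uv in zip(cs,uvs):
        o,d=ray(c,uv);d=d/np.linalg.norm(d);M=np.eye(3)-np.outer(d,d);A+=M;b+=M@o
    return np.linalg.solve(A,b)
E
python3 - <<'E'
from h import *
d=pickle.load(open("c0.pkl","rb"));S,D=d["scene"],d["side"]
s=lambda x,y:(x/4+165-.375,y/4+150-.375)
t=lambda x,y:(x/4+165-.375,y/4+145-.375)
L=np.array([[0,.034,.181],[0,-.022,.1125],[0,-.047,.115],[-.055,-.1025,0]])
us=np.array([s(245,93),s(348,246),s(397,270),s(417,558)])
ut=np.array([t(218,78),t(295,222),t(327,242),t(320,511)])
def W(p,L=L):
    c,n=np.cos(p[2]),np.sin(p[2]);return np.c_[p[0]+c*L[:,0]-n*L[:,1],p[1]+n*L[:,0]+c*L[:,1],L[:,2]]
f=lambda p:np.r_[(proj(S,W(p))-us).ravel(),(proj(D,W(p))-ut).ravel()]
r=least_squares(f,[.5,0,0]);p=r.x
print(p,np.degrees(p[2]));print(r.fun.reshape(-1,2).round(2))
print("knob",W(p)[0],"pin",W(p)[1])
h=W(p,np.array([[0,-.123,.086]]))[0];print("hinge",h)
for c,uv in((S,s(607,408)),(S,s(690,448)),(D,t(480,385)),(D,t(548,425))):print("sleeve",onz(c,uv,.088))
for n,c,a in(("bottle",(S,D),(s(404,75),t(388,100))),("redv",(S,D),(s(199,410),t(148,350))),("blackv",(S,D),(s(486,236),t(444,250))),("orange",(S,D),(s(696,160),t(619,192)))):print(n,tri(c,a))
E
```

```text
[ 0.52504612 -0.13103461  0.10677692] 6.117867093652367
[[-0.31 -2.67]
 [ 0.24  0.39]
 [-0.17 -0.58]
 [ 1.6   2.63]
 [-0.9  -3.37]
 [-0.61  0.07]
 [-0.47 -0.21]
 [ 0.59  1.58]]
knob [ 0.5214226  -0.09722825  0.181     ] pin [ 0.52739075 -0.15290932  0.1125    ]
hinge [ 0.53815474 -0.2533341   0.086     ]
sleeve [ 0.54663202 -0.28146453  0.088     ]
sleeve [ 0.55208178 -0.31979508  0.088     ]
sleeve [ 0.54476475 -0.28173839  0.088     ]
sleeve [ 0.55291995 -0.32067869  0.088     ]
bottle [ 0.62626841 -0.10251639  0.11925603]
redv [ 0.44890978 -0.1331769   0.0549396 ]
blackv [ 0.61769667 -0.16422513  0.05696482]
orange [ 0.66848798 -0.24143147  0.12067553]
```

Run:
```python
from h import *
d=pickle.load(open("c0.pkl","rb"));S,D=d["scene"],d["side"]
s=lambda x,y:(x/4+165-.375,y/4+150-.375)
t=lambda x,y:(x/4+165-.375,y/4+145-.375)
L=np.array([[0,.034,.174],[0,-.022,.1125],[0,-.047,.115],[-.055,-.1025,0.006]])
us=np.array([s(245,93),s(348,246),s(397,270),s(417,558)])
ut=np.array([t(218,78),t(295,222),t(327,242),t(320,511)])
def W(p,L=L):
    c,n=np.cos(p[2]),np.sin(p[2]);return np.c_[p[0]+c*L[:,0]-n*L[:,1],p[1]+n*L[:,0]+c*L[:,1],L[:,2]]
f=lambda p:np.r_[(proj(S,W(p))-us).ravel(),(proj(D,W(p))-ut).ravel()]
r=least_squares(f,[.5,0,0],loss="soft_l1");p=r.x
print(p,np.degrees(p[2]));print(f(p).reshape(-1,2).round(2))
print("knob",W(p)[0],"pin",W(p)[1])
h=W(p,np.array([[0,-.123,.086]]))[0];print("hinge",h)
for a,b in zip(us,ut):print(tri((S,D),(a,b)))
np.save("p.npy",p)
```

```text
[ 0.52585361 -0.13100217  0.08734947] 5.004755726344106
[[ 0.32 -0.07]
 [ 0.38  0.28]
 [-0.18 -0.53]
 [ 0.9   0.89]
 [-0.07 -0.72]
 [-0.45 -0.  ]
 [-0.49 -0.17]
 [-0.28 -0.42]]
knob [ 0.52288751 -0.09713179  0.174     ] pin [ 0.52777286 -0.15291829  0.1125    ]
hinge [ 0.53658394 -0.25353322  0.086     ]
[ 0.5249243  -0.0941308   0.17024711]
[ 0.53093637 -0.14949397  0.10858824]
[ 0.53070462 -0.17793496  0.1137501 ]
[ 0.48485212 -0.23208424 -0.00310191]
```

```bash
cat > plan.py <<'E'
import numpy as np, json
from scipy.spatial.transform import Rotation as Ro
from cell import telemetry
def cur():
    o=telemetry.get_obs();return o,np.array(o["tool_pos"]),Ro.from_euler("xyz",o["tool_rot"],degrees=True)
def Rdown(yawz): # tool x down, tool z (jaw) at heading yawz deg
    a=np.radians(yawz);x=np.array([0,0,-1.]);z=np.array([np.cos(a),np.sin(a),0]);return Ro.from_matrix(np.c_[x,np.cross(z,x),z])
def rows(targets,nd=3):
    o,p,R=cur()
    off=[np.round(R.inv().apply(np.array(t[0])-p),nd).tolist() for t in targets]
    ang=[np.round((R.inv()*t[1]).as_rotvec(),3).tolist() for t in targets]
    print(json.dumps(off));print(json.dumps(ang))
def info():
    o,p,R=cur();M=R.as_matrix()
    print("t",o["time_s"],"p",p.round(4),"F",np.round(o["force"],2),"w",o["grip_width"],"jawyaw",np.degrees(np.arctan2(M[1,2],M[0,2])).round(2),"x",M[:,0].round(3),"q",np.round(o["qpos"],1))
E
python3 - <<'E'
from plan import *
info()
o,p,R=cur();print(R.as_matrix().round(3))
# arc: 66deg -> -30deg, radius .645->.60, z .231->.25
y0=np.degrees(np.arctan2(R.as_matrix()[1,2],R.as_matrix()[0,2]))
print(y0)
E
```

```text
t 0.15 p [0.2618 0.5945 0.2297] F [0.41 0.69 0.21] w 0.08681301122381678 jawyaw 66.24 x [-0.001 -0.001 -1.   ] q [-65.4  18.4  -4.   83.2   1.3  78.5  -3.3]
[[-0.001 -0.915  0.403]
 [-0.001  0.403  0.915]
 [-1.    -0.    -0.002]]
66.23680570877112
```

Run:
```python
from plan import *
o,p,R=cur()
T=[]
for i in range(1,11):
    f=i/20; a=np.radians(66.2+f*(-32.3-66.2)); r=.65+f*(.594-.65); z=.23+.03*min(1,4*f)
    T.append(([r*np.cos(a),r*np.sin(a),z],Rdown(66.2*(1-f))))
rows(T,2)
```

```text
[[-0.01, -0.06, -0.0], [-0.01, -0.11, -0.01], [-0.02, -0.16, -0.03], [-0.02, -0.22, -0.05], [-0.03, -0.27, -0.07], [-0.03, -0.31, -0.1], [-0.03, -0.36, -0.13], [-0.03, -0.4, -0.16], [-0.03, -0.44, -0.2], [-0.03, -0.47, -0.24]]
[[0.058, -0.002, 0.0], [0.116, -0.002, 0.0], [0.174, -0.002, 0.0], [0.232, -0.002, 0.0], [0.289, -0.002, 0.0], [0.347, -0.002, 0.0], [0.405, -0.001, 0.0], [0.463, -0.001, 0.0], [0.521, -0.001, 0.0], [0.578, -0.001, 0.001]]
```

>>> drive_tool(offset=[[-0.01, -0.06, 0], [-0.01, -0.11, -0.01], [-0.02, -0.16, -0.03], [-0.02, -0.22, -0.05], [-0.03, -0.27, -0.07], [-0.03, -0.31, -0.1], [-0.03, -0.36, -0.13], [-0.03, -0.4, -0.16], [-0.03, -0.44, -0.2], [-0.03, -0.47, -0.24]], angular=[[0.06, 0, 0], [0.12, 0, 0], [0.17, 0, 0], [0.23, 0, 0], [0.29, 0, 0], [0.35, 0, 0], [0.4, 0, 0], [0.46, 0, 0], [0.52, 0, 0], [0.58, 0, 0]], fingers=1, squeeze=20)

```text
time_s: 1.4
tool_pos: [0.596, 0.1831, 0.2596]
tool_rot: [-142.3, 89.9, -109.4]
force: [0.2, 0.3, 0.1]
grip_width: 0.0017
```

Run:
```python
from plan import *
info()
T=[]
for i in range(11,21):
    f=i/20; a=np.radians(66.2+f*(-32.3-66.2)); r=.65+f*(.594-.65); z=.26
    T.append(([r*np.cos(a),r*np.sin(a),z],Rdown(66.2*(1-f))))
rows(T,2)
```

```text
t 1.4 p [0.596  0.1831 0.2596] F [0.19 0.28 0.14] w 0.0017243027108457653 jawyaw 32.83 x [-0.001 -0.002 -1.   ] q [-32.8  14.6  16.2  85.3  -4.   80.8  16.3]
[[-0.0, -0.05, -0.02], [-0.0, -0.1, -0.04], [-0.0, -0.14, -0.07], [0.0, -0.19, -0.1], [0.0, -0.23, -0.14], [0.0, -0.26, -0.18], [0.0, -0.29, -0.22], [0.0, -0.32, -0.26], [0.0, -0.35, -0.3], [0.0, -0.37, -0.35]]
[[0.053, -0.002, 0.001], [0.111, -0.002, 0.001], [0.169, -0.002, 0.002], [0.226, -0.002, 0.002], [0.284, -0.002, 0.002], [0.342, -0.002, 0.002], [0.4, -0.001, 0.002], [0.457, -0.001, 0.002], [0.515, -0.001, 0.002], [0.573, -0.001, 0.002]]
```

>>> drive_tool(offset=[[0, -0.05, -0.02], [0, -0.1, -0.04], [0, -0.14, -0.07], [0, -0.19, -0.1], [0, -0.23, -0.14], [0, -0.26, -0.18], [0, -0.29, -0.22], [0, -0.32, -0.26], [0, -0.35, -0.3], [0, -0.37, -0.35]], angular=[[0.05, 0, 0], [0.11, 0, 0], [0.17, 0, 0], [0.23, 0, 0], [0.28, 0, 0], [0.34, 0, 0], [0.4, 0, 0], [0.46, 0, 0], [0.52, 0, 0], [0.57, 0, 0]])

```text
time_s: 2.65
tool_pos: [0.502, -0.3187, 0.2603]
tool_rot: [-116.3, 89.8, -116.2]
force: [-0.3, -0.3, 0.8]
grip_width: 0.0008
```

Run:
```python
from plan import *
from cell import vision
import cv2
info()
rows([([.505,-.316,z],Rdown(0)) for z in (.21,.16,.12,.12)])
for n in("wrist","scene"): cv2.imwrite(f"pics/{n}1.png",vision.read_camera(n)["pixels"][:,:,::-1])
```

```text
t 2.65 p [ 0.502  -0.3187  0.2603] F [-0.3  -0.26  0.79] w 0.0007780675769626557 jawyaw 0.12 x [-0.001 -0.002 -1.   ] q [-1.8 12.2 37.  90.1 -7.2 80.2 36. ]
[[0.05, 0.003, 0.003], [0.1, 0.003, 0.003], [0.14, 0.003, 0.003], [0.14, 0.003, 0.003]]
[[0.002, -0.001, 0.002], [0.002, -0.001, 0.002], [0.002, -0.001, 0.002], [0.002, -0.001, 0.002]]
```

View pics/wrist1.png

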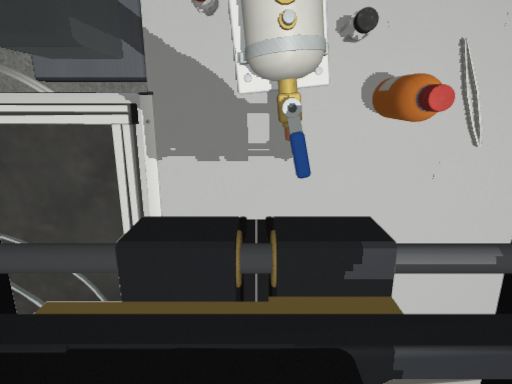

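View pics/scene1.png

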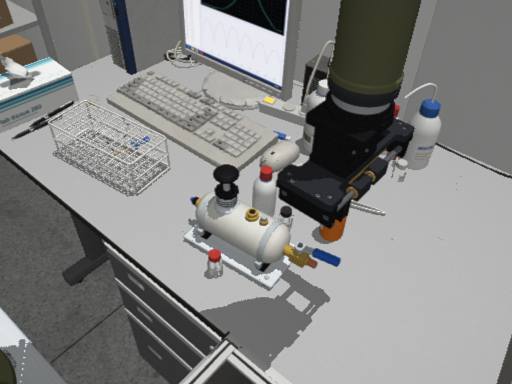

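The wrist view shows the hinge bolt at (293,107), with the sleeve running from (297,135) to (304,176). I'll cross-check the positions with it.

Run:
```python
from plan import *; from h import *
d=pickle.load(open("c0.pkl","rb"));print("tcp px",proj(d["scene"],[[.502,-.3187,.2603],[.502,-.3187,.3303]]))
o,p,R=cur();w=dict(d["wrist"]);T=np.eye(4);T[:3,:3]=R.as_matrix();T[:3,3]=p
w["world_from_camera"]=T@w["T_tool_cam"]
for n,uv,z in(("hinge",(293,107),.098),("s0",(297.5,134),.0875),("s1",(304,176),.0875),("relief",(289,18),.115),("s1.094",(304,176),.094)):print(n,onz(w,uv,z).round(4))
```

```text
tcp px [[334.19731242 205.17295602]
 [341.89145264 166.04718922]]
hinge [ 0.5338 -0.2592  0.098 ]
s0 [ 0.5401 -0.2859  0.0875]
s1 [ 0.5479 -0.3297  0.0875]
relief [ 0.527  -0.1856  0.115 ]
s1.094 [ 0.547  -0.3282  0.094 ]
```

Run:
```python
from plan import *
info()
rows([([.50,-.316,z],Rdown(0)) for z in (.21,.16,.12,.095,.088,.088)])
```

```text
t 2.75 p [ 0.4968 -0.325   0.2612] F [-0.36 -0.27  0.35] w 0.0004479816291504072 jawyaw -0.55 x [-0.003 -0.006 -1.   ] q [-1.5 12.  37.4 90.2 -7.  80.2 35.9]
[[0.051, 0.009, 0.003], [0.101, 0.01, 0.003], [0.141, 0.01, 0.003], [0.166, 0.01, 0.004], [0.173, 0.01, 0.004], [0.173, 0.01, 0.004]]
[[-0.01, -0.003, 0.006], [-0.01, -0.003, 0.006], [-0.01, -0.003, 0.006], [-0.01, -0.003, 0.006], [-0.01, -0.003, 0.006], [-0.01, -0.003, 0.006]]
```

The arm was still settling between the picture and the pose reading. With the pose at the picture's time, the wrist view agrees with the fit: hinge about (0.538,-0.253). Descending.

>>> drive_tool(offset=[[0.05, 0.01, 0.004], [0.1, 0.01, 0.004], [0.14, 0.01, 0.004], [0.165, 0.01, 0.004], [0.173, 0.01, 0.004], [0.173, 0.01, 0.004]], angular=[[-0.01, 0, 0.006], [-0.01, 0, 0.006], [-0.01, 0, 0.006], [-0.01, 0, 0.006], [-0.01, 0, 0.006], [-0.01, 0, 0.006]])

```text
time_s: 3.5
tool_pos: [0.5006, -0.3158, 0.0882]
tool_rot: [173.2, 89.8, 173.2]
force: [0.3, -0.3, 0.9]
grip_width: 0.0005
```

Run:
```python
from plan import *
info()
h=np.array([.537,-.2535]);T=[];
for th in [-77,-70,-62,-54,-46,-38,-30,-22,-14,-8]:
    a=np.radians(th);d=np.array([np.cos(a),np.sin(a)]);n=np.array([-d[1],d[0]])
    off=.0075+abs(n[0])*.015+abs(n[1])*.0095
    c=h+.05*d-off*n; T.append(([*c,.087],Rdown(0))); print(c.round(4),end=" ")
rows(T)
```

```text
t 3.5 p [ 0.5006 -0.3158  0.0882] F [ 0.32 -0.34  0.86] w 0.0004780496090336645 jawyaw 0.05 x [-0.003  0.    -1.   ] q [  0.4  20.1  35.  102.1 -12.8  62.   39.9]
[ 0.5246 -0.3077] [ 0.5308 -0.309 ] [ 0.5382 -0.3095] [ 0.546  -0.3088] [ 0.5538 -0.3068] [ 0.5615 -0.3034] [ 0.5687 -0.2986] [ 0.5751 -0.2926] [ 0.5806 -0.2853] [ 0.5839 -0.2793] [[0.001, 0.008, 0.024], [0.001, 0.007, 0.03], [0.001, 0.006, 0.038], [0.001, 0.007, 0.045], [0.001, 0.009, 0.053], [0.001, 0.012, 0.061], [0.001, 0.017, 0.068], [0.001, 0.023, 0.075], [0.001, 0.03, 0.08], [0.001, 0.037, 0.083]]
[[0.001, -0.003, -0.0], [0.001, -0.003, -0.0], [0.001, -0.003, -0.0], [0.001, -0.003, -0.0], [0.001, -0.003, -0.0], [0.001, -0.003, -0.0], [0.001, -0.003, -0.0], [0.001, -0.003, -0.0], [0.001, -0.003, -0.0], [0.001, -0.003, -0.0]]
```

>>> drive_tool(offset=[[0.001, 0.008, 0.024], [0.001, 0.007, 0.03], [0.001, 0.006, 0.038], [0.001, 0.007, 0.045], [0.001, 0.009, 0.053], [0.001, 0.012, 0.061], [0.001, 0.017, 0.068], [0.001, 0.023, 0.075], [0.001, 0.03, 0.08], [0.001, 0.037, 0.083]], angular=[[0, 0, 0], [0, 0, 0], [0, 0, 0], [0, 0, 0], [0, 0, 0], [0, 0, 0], [0, 0, 0], [0, 0, 0], [0, 0, 0], [0, 0, 0]])

```text
time_s: 4.75
tool_pos: [0.584, -0.2782, 0.087]
tool_rot: [175.1, 89.8, 175.2]
force: [-1.6, -1.3, 0.9]
grip_width: 0.0003
```

Run:
```python
from plan import *
from cell import vision
import cv2
info()
h=np.array([.537,-.2535]);T=[]
for th in [-6,-2,1,3,3]:
    a=np.radians(th);d=np.array([np.cos(a),np.sin(a)]);n=np.array([-d[1],d[0]])
    off=.0075+abs(n[0])*.015+abs(n[1])*.0095
    c=h+.05*d-off*n; T.append(([*c,.087],Rdown(0))); print(c.round(4),end=" ")
rows(T)
cv2.imwrite(f"pics/scene2.png",cv2.resize(vision.read_camera("scene")["pixels"][150:350,160:420,::-1],None,fx=3,fy=3))
```

```text
t 4.75 p [ 0.584  -0.2782  0.087 ] F [-1.56 -1.33  0.94] w 0.0002910823035451322 jawyaw 0.06 x [-0.003  0.    -1.   ] q [ -2.3  26.5  32.7  93.9 -15.4  64.4  34.5]
[ 0.5848 -0.2771] [ 0.5864 -0.2728] [ 0.5873 -0.2699] [ 0.5879 -0.2686] [ 0.5879 -0.2686] [[-0.0, 0.001, 0.001], [-0.0, 0.005, 0.002], [-0.0, 0.008, 0.003], [-0.0, 0.01, 0.004], [-0.0, 0.01, 0.004]]
[[0.001, -0.003, -0.0], [0.001, -0.003, -0.0], [0.001, -0.003, -0.0], [0.001, -0.003, -0.0], [0.001, -0.003, -0.0]]
```

View pics/scene2.png

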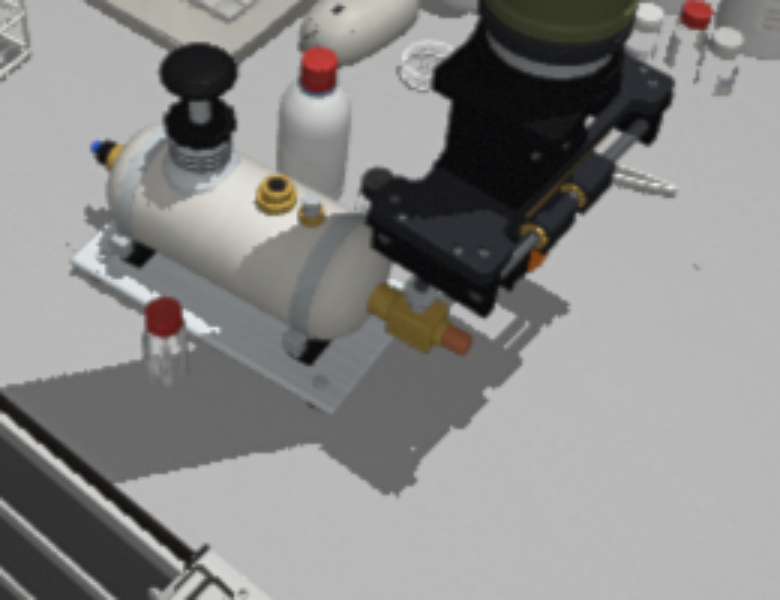

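The lever is moving under the hand and the unit hasn't shifted. I'll keep pushing gently until the force shows the stop.

>>> drive_tool(offset=[[0, 0.002, 0.001], [0, 0.005, 0.002], [0, 0.008, 0.003], [0, 0.01, 0.003], [0, 0.011, 0.003]], angular=[[0, 0, 0], [0, 0, 0], [0, 0, 0], [0, 0, 0], [0, 0, 0]])

```text
time_s: 5.42
tool_pos: [0.5878, -0.2666, 0.0871]
tool_rot: [-173.6, 89.9, -173.5]
force: [-0.3, -4.7, 0.0]
grip_width: 0.0001
```

Run:
```python
from plan import *
info()
```

```text
t 5.425 p [ 0.5878 -0.2666  0.0871] F [-0.35 -4.68  0.03] w 5.922742124416251e-05 jawyaw 0.12 x [-0.002 -0.    -1.   ] q [ -3.3  26.2  32.5  94.1 -15.2  64.2  33.4]
```

>>> drive_tool(offset=[[0, 0.001, 0], [0, 0.002, 0], [0, 0.002, 0]], angular=[[0, 0, 0], [0, 0, 0], [0, 0, 0]])

```text
time_s: 5.8
tool_pos: [0.5877, -0.2665, 0.0872]
tool_rot: [-106.5, 89.8, -106.5]
force: [2.0, -5.8, -1.8]
grip_width: 0.0006
```

The tool no longer advances and the force is 6 N, so the lever is at its stop. Backing off, then up to look.

>>> drive_tool(offset=[[0, -0.015, 0], [0, -0.03, 0], [-0.03, -0.04, -0.005], [-0.08, -0.04, -0.01], [-0.14, -0.04, -0.01], [-0.17, -0.04, -0.01], [-0.17, -0.04, -0.01]], angular=[[0, 0, 0], [0, 0, 0], [0, 0, 0], [0, 0, 0], [0, 0, 0], [0, 0, 0], [0, 0, 0]])

```text
time_s: 6.68
tool_pos: [0.5791, -0.3075, 0.2608]
tool_rot: [-44.1, 89.6, -44.1]
force: [-0.2, -0.0, -0.4]
grip_width: 0.0002
```

Run:
```python
from plan import *; from h import *
from cell import vision
import cv2
info()
c=vision.read_camera("wrist");o,p,R=cur();T=np.eye(4);T[:3,:3]=R.as_matrix();T[:3,3]=p
info()
cv2.imwrite(f"pics/wrist3.png",c["pixels"][:,:,::-1])
c["world_from_camera"]=T@c["T_tool_cam"];pickle.dump(c,open("w3.pkl","wb"))
```

```text
t 6.675 p [ 0.5791 -0.3075  0.2608] F [-0.17 -0.04 -0.4 ] w 0.0001897296638350185 jawyaw 0.02 x [ 0.005 -0.005 -1.   ] q [ -1.4  20.3  35.6  81.2 -11.7  81.9  34.1]
t 6.725 p [ 0.5782 -0.3067  0.2584] F [0.02 0.33 0.31] w 8.379754632380275e-05 jawyaw 0.03 x [ 0.001 -0.003 -1.   ] q [ -1.4  20.3  35.6  81.4 -11.7  81.9  34.1]
```

View pics/wrist3.png

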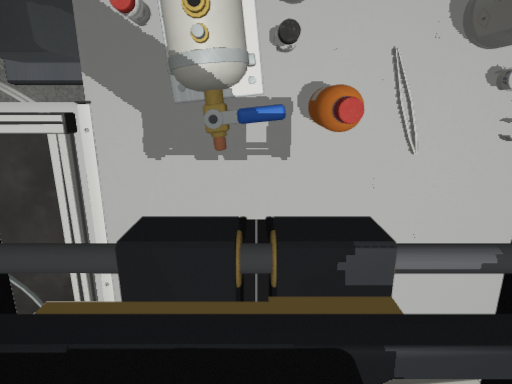

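The lever runs from (213,119) to (284,112), in line with the reservoir's x axis, so the vent is shut. Next I move near the knob and refine its position with the wrist camera.

Run:
```python
from plan import *
info()
a=np.array([.5782,-.3067,.2584]);b=np.array([.523,-.18,.27])
rows([(a+(b-a)*f,Rdown(0)) for f in (.3,.6,.9,1,1,1)])
```

```text
t 6.725 p [ 0.5782 -0.3067  0.2584] F [0.02 0.33 0.31] w 8.379754632380275e-05 jawyaw 0.03 x [ 0.001 -0.003 -1.   ] q [ -1.4  20.3  35.6  81.4 -11.7  81.9  34.1]
[[-0.004, 0.038, -0.017], [-0.007, 0.076, -0.033], [-0.011, 0.114, -0.05], [-0.012, 0.127, -0.055], [-0.012, 0.127, -0.055], [-0.012, 0.127, -0.055]]
[[0.0, 0.001, 0.003], [0.0, 0.001, 0.003], [0.0, 0.001, 0.003], [0.0, 0.001, 0.003], [0.0, 0.001, 0.003], [0.0, 0.001, 0.003]]
```

>>> drive_tool(offset=[[-0.004, 0.038, -0.017], [-0.007, 0.076, -0.033], [-0.011, 0.114, -0.05], [-0.012, 0.127, -0.055], [-0.012, 0.127, -0.055], [-0.012, 0.127, -0.055], [-0.012, 0.127, -0.055]], angular=[[0, 0, 0], [0, 0, 0], [0, 0, 0], [0, 0, 0], [0, 0, 0], [0, 0, 0], [0, 0, 0]])

```text
time_s: 7.6
tool_pos: [0.5231, -0.1812, 0.2695]
tool_rot: [-83.9, 89.8, -84.0]
force: [0.0, 0.4, 0.1]
grip_width: 0.0002
```

Run:
```python
from plan import *; from h import *
from cell import vision
import cv2
info()
o,p,R=cur();T=np.eye(4);T[:3,:3]=R.as_matrix();T[:3,3]=p
c=vision.read_camera("wrist")
info()
cv2.imwrite(f"pics/wrist4.png",cv2.resize(c["pixels"][:210,130:380,::-1],None,fx=3,fy=2.8))
c["world_from_camera"]=T@c["T_tool_cam"];pickle.dump(c,open("w4.pkl","wb"))
cv2.imwrite(f"pics/w4.png",c["pixels"][:,:,::-1])
```

```text
t 7.6 p [ 0.5231 -0.1812  0.2695] F [0.   0.41 0.11] w 0.00023564499640880559 jawyaw -0.1 x [ 0.    -0.004 -1.   ] q [-14.2   5.6  32.9  94.9  -2.9  80.3  19. ]
t 7.65 p [ 0.5231 -0.181   0.2696] F [ 0.68 -0.23  0.32] w 0.0004984829051856717 jawyaw -0.08 x [ 0.    -0.004 -1.   ] q [-14.2   5.6  32.9  94.9  -2.9  80.3  19. ]
```

View pics/w4.png

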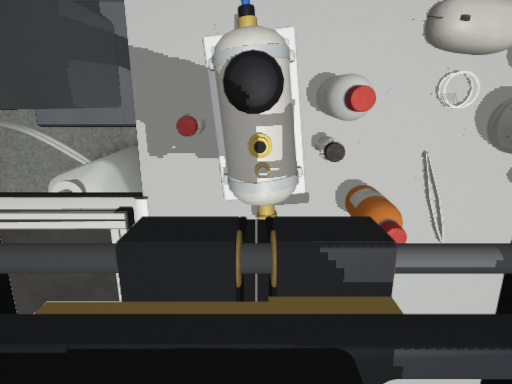

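Run:
```python
from plan import *; from h import *
c=pickle.load(open("w4.pkl","rb"))
print("knob",onz(c,(254,82),.176).round(4),"boss",onz(c,(260,146),.1125).round(4),"hinge?")
k=np.array([.523,-.096])
rows([([.523,-.14,.27],Rdown(0)),([*k,.25],Rdown(0)),([*k,.22],Rdown(0)),([*k,.205],Rdown(0)),([*k,.205],Rdown(0)),([*k,.205],Rdown(0))])
```

```text
knob [ 0.5224 -0.0954  0.176 ] boss [ 0.5278 -0.1505  0.1125] hinge?
[[-0.001, 0.041, -0.0], [0.019, 0.085, -0.0], [0.049, 0.085, -0.0], [0.064, 0.085, -0.0], [0.064, 0.085, -0.0], [0.064, 0.085, -0.0]]
[[-0.001, 0.0, 0.004], [-0.001, 0.0, 0.004], [-0.001, 0.0, 0.004], [-0.001, 0.0, 0.004], [-0.001, 0.0, 0.004], [-0.001, 0.0, 0.004]]
```

Knob position agrees between cameras: (0.523, -0.096).

>>> drive_tool(offset=[[0, 0.041, 0], [0.019, 0.085, 0], [0.049, 0.085, 0], [0.064, 0.085, 0], [0.064, 0.085, 0], [0.064, 0.085, 0]], angular=[[0, 0, 0.004], [0, 0, 0.004], [0, 0, 0.004], [0, 0, 0.004], [0, 0, 0.004], [0, 0, 0.004]])

```text
time_s: 8.4
tool_pos: [0.5239, -0.0973, 0.2063]
tool_rot: [-2.2, 89.9, -2.4]
force: [0.4, -0.1, 0.7]
grip_width: 0.0007
```

Run:
```python
from plan import *
from cell import vision
import cv2
info()
cv2.imwrite("pics/side5.png",cv2.resize(vision.read_camera("side")["pixels"][130:290,150:350,::-1],None,fx=4,fy=3.75))
rows([([.523,-.096,z],Rdown(0)) for z in (.192,.18,.167,.167)])
```

```text
t 8.4 p [ 0.5239 -0.0973  0.2063] F [ 0.4  -0.1   0.69] w 0.0007031428083539811 jawyaw -0.18 x [ 0.002 -0.    -1.   ] q [-19.5   4.7  28.8 102.8  -2.4  73.    9.7]
[[0.014, 0.001, -0.001], [0.026, 0.001, -0.001], [0.039, 0.001, -0.001], [0.039, 0.001, -0.001]]
[[-0.003, 0.002, -0.0], [-0.003, 0.002, -0.0], [-0.003, 0.002, -0.0], [-0.003, 0.002, -0.0]]
```

View pics/side5.png

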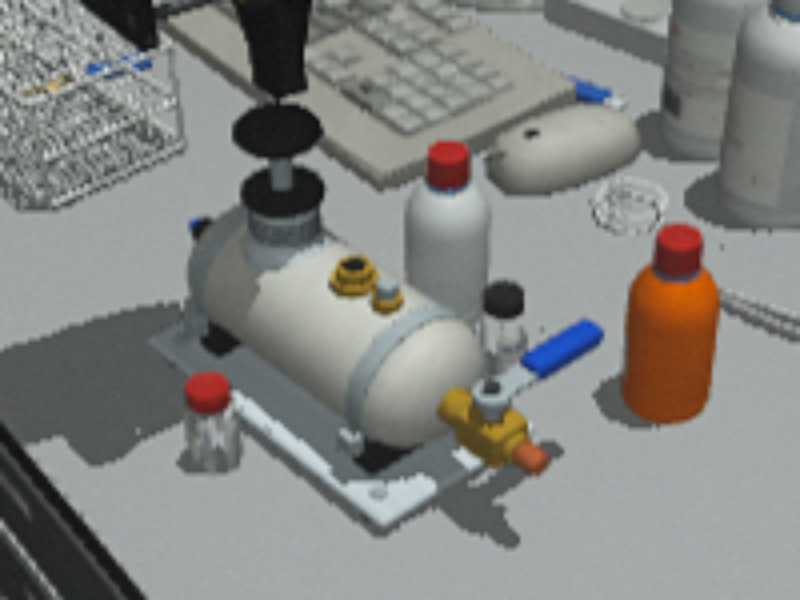

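The side crop shows the closed tips centred just above the knob at (277,100), the lever shut at (565,348) and the pin hole dark at (355,268). First press.

>>> drive_tool(offset=[[0.014, 0.001, -0.001], [0.026, 0.001, -0.001], [0.039, 0.001, -0.001], [0.04, 0.001, -0.001]], angular=[[0, 0, 0], [0, 0, 0], [0, 0, 0], [0, 0, 0]])

```text
time_s: 8.95
tool_pos: [0.5238, -0.0965, 0.1669]
tool_rot: [-2.9, 89.8, -3.1]
force: [-1.2, -0.1, 8.7]
grip_width: 0.0004
```

Run:
```python
from plan import *
info()
```

```text
t 8.95 p [ 0.5238 -0.0965  0.1669] F [-1.2  -0.12  8.67] w 0.00036727666824610736 jawyaw -0.17 x [ 0.004 -0.    -1.   ] q [-19.2   6.4  28.7 105.8  -3.3  68.3  10.5]
```

>>> drive_tool(offset=[[-0.015, 0, 0], [-0.03, 0, 0], [-0.03, 0, 0], [-0.03, 0, 0], [-0.03, 0, 0], [-0.015, 0, 0], [0.001, 0, 0], [0.001, 0, 0]], angular=[[0, 0, 0], [0, 0, 0], [0, 0, 0], [0, 0, 0], [0, 0, 0], [0, 0, 0], [0, 0, 0], [0, 0, 0]])

```text
time_s: 9.95
tool_pos: [0.5248, -0.0966, 0.1661]
tool_rot: [-3.8, 89.6, -4.0]
force: [-0.3, -0.2, 9.2]
grip_width: 0.0004
```

>>> drive_tool(offset=[[-0.015, 0, 0], [-0.03, 0, 0], [-0.03, 0, 0], [-0.03, 0, 0], [-0.03, 0, 0]], angular=[[0, 0, 0], [0, 0, 0], [0, 0, 0], [0, 0, 0], [0, 0, 0]])

```text
time_s: 10.58
tool_pos: [0.5242, -0.0964, 0.1954]
tool_rot: [-4.1, 89.7, -4.2]
force: [0.9, -0.5, 0.8]
grip_width: 0.0004
```

Run:
```python
from plan import *
from cell import vision
import cv2
info()
im=vision.read_camera("side")["pixels"][130:290,150:350,::-1]
cv2.imwrite("pics/side6.png",cv2.resize(im,None,fx=4,fy=3.75))
im=vision.read_camera("scene")["pixels"][190:240,220:290,::-1]
cv2.imwrite("pics/scene6.png",cv2.resize(im,None,fx=10,fy=10,interpolation=cv2.INTER_CUBIC))
```

```text
t 10.575 p [ 0.5242 -0.0964  0.1954] F [ 0.89 -0.5   0.81] w 0.0004005005318133341 jawyaw -0.17 x [ 0.005 -0.    -1.   ] q [-19.5   5.   28.7 103.8  -2.6  71.6   9.8]
```

View pics/side6.png

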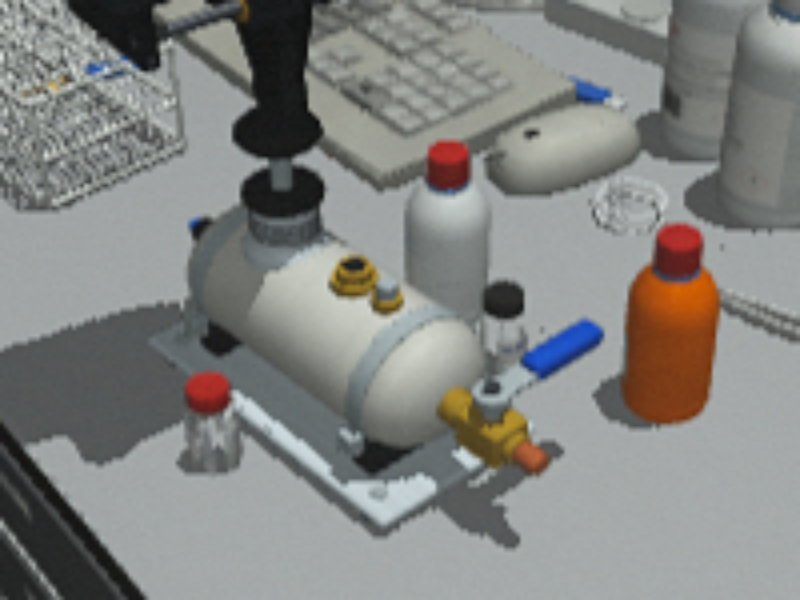

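View pics/scene6.png

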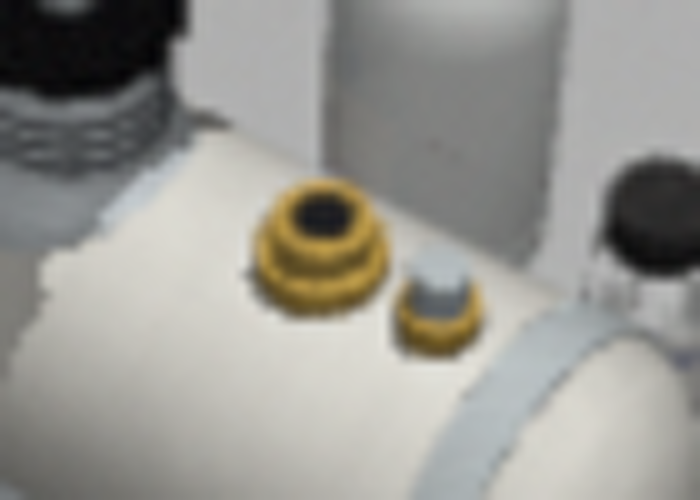

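The pin hole still looks dark after two strokes, with only about 9 N, so the strokes may be short. I'll press in stages and watch force against depth.

>>> drive_tool(offset=[[0.015, 0, 0], [0.029, 0, 0], [0.03, 0, 0], [0.03, 0, 0]], angular=[[0, 0, 0], [0, 0, 0], [0, 0, 0], [0, 0, 0]])

```text
time_s: 11.18
tool_pos: [0.5258, -0.0967, 0.1664]
tool_rot: [-3.7, 89.5, -3.8]
force: [0.5, 0.2, 7.6]
grip_width: 0.0006
```

Run:
```python
from plan import *
from cell import vision
import cv2
info()
im=vision.read_camera("side")["pixels"][130:290,150:350,::-1]
cv2.imwrite("pics/side7.png",cv2.resize(im,None,fx=4,fy=3.75))
info()
```

```text
t 11.175 p [ 0.5258 -0.0967  0.1664] F [0.51 0.15 7.63] w 0.0006179250104280567 jawyaw -0.17 x [ 0.008 -0.001 -1.   ] q [-19.2   6.5  28.8 105.8  -3.4  68.1  10.5]
t 11.225 p [ 0.5257 -0.0967  0.1665] F [0.14 0.3  7.91] w 0.00048510478359700107 jawyaw -0.17 x [ 0.008 -0.001 -1.   ] q [-19.2   6.5  28.8 105.8  -3.4  68.1  10.5]
```

View pics/side7.png

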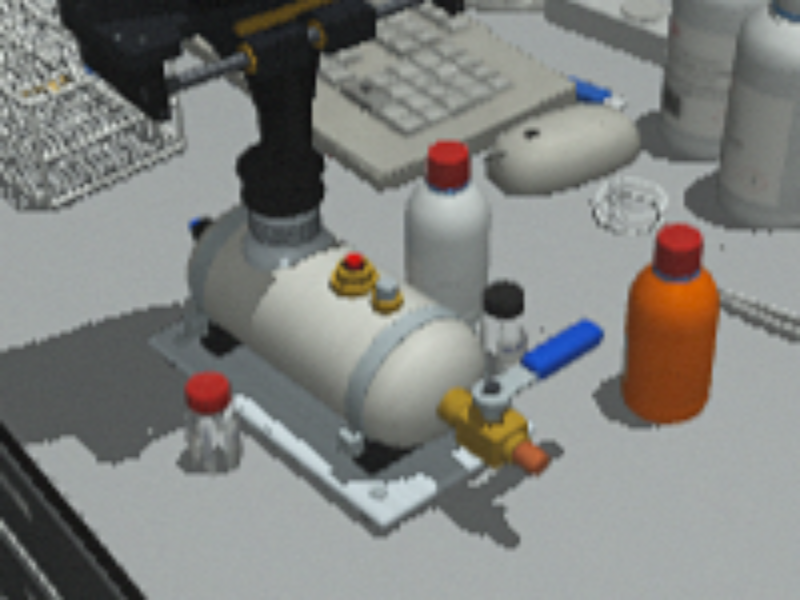

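>>> drive_tool(offset=[[0.001, 0, 0], [0.002, 0, 0], [0.003, 0, 0]], angular=[[0, 0, 0], [0, 0, 0], [0, 0, 0]])

```text
time_s: 11.6
tool_pos: [0.5258, -0.0967, 0.1644]
tool_rot: [0.2, 89.5, 0.1]
force: [-2.5, 0.2, 10.5]
grip_width: 0.0004
```

The pin now shows red at (355,262), so the strokes are pumping. The side view also shows the knob fully down. I'll lift while correcting the small tilt drift, then continue.

Run:
```python
from plan import *
info()
k=[.523,-.096]
rows([([*k,z],Rdown(0)) for z in (.18,.196,.196,.196,.196,.181,.166,.165,.165)])
```

```text
t 11.6 p [ 0.5258 -0.0967  0.1644] F [-2.47  0.21 10.49] w 0.00040075701489326605 jawyaw -0.18 x [ 0.009  0.    -1.   ] q [-19.1   6.6  28.8 105.9  -3.5  67.8  10.6]
[[-0.016, 0.001, -0.003], [-0.032, 0.001, -0.003], [-0.032, 0.001, -0.003], [-0.032, 0.001, -0.003], [-0.032, 0.001, -0.003], [-0.017, 0.001, -0.003], [-0.002, 0.001, -0.003], [-0.001, 0.001, -0.003], [-0.001, 0.001, -0.003]]
[[-0.003, 0.009, -0.0], [-0.003, 0.009, -0.0], [-0.003, 0.009, -0.0], [-0.003, 0.009, -0.0], [-0.003, 0.009, -0.0], [-0.003, 0.009, -0.0], [-0.003, 0.009, -0.0], [-0.003, 0.009, -0.0], [-0.003, 0.009, -0.0]]
```

>>> drive_tool(offset=[[-0.016, 0, 0], [-0.032, 0.001, -0.003], [-0.032, 0.001, -0.003], [-0.032, 0.001, -0.003], [-0.032, 0.001, -0.003], [-0.017, 0.001, -0.003], [-0.002, 0.001, -0.003], [0, 0.001, -0.003], [0, 0.001, -0.003]], angular=[[0, 0, 0], [0, 0.009, 0], [0, 0.009, 0], [0, 0.009, 0], [0, 0.009, 0], [0, 0.009, 0], [0, 0.009, 0], [0, 0.009, 0], [0, 0.009, 0]])

```text
time_s: 12.72
tool_pos: [0.5236, -0.0959, 0.1649]
tool_rot: [2.1, 89.9, 1.9]
force: [-0.4, 0.2, 9.2]
grip_width: 0.0004
```

>>> drive_tool(offset=[[-0.016, 0, 0], [-0.032, 0, 0], [-0.032, 0, 0], [-0.032, 0, 0], [-0.032, 0, 0], [-0.017, 0, 0], [-0.002, 0, 0], [0, 0, 0], [0, 0, 0]], angular=[[0, 0, 0], [0, 0, 0], [0, 0, 0], [0, 0, 0], [0, 0, 0], [0, 0, 0], [0, 0, 0], [0, 0, 0], [0, 0, 0]])

```text
time_s: 13.85
tool_pos: [0.5246, -0.096, 0.1656]
tool_rot: [0.2, 89.8, 0.0]
force: [-0.8, 0.3, 8.1]
grip_width: 0.0008
```

Run:
```python
from plan import *
from cell import vision
import cv2
info()
im=vision.read_camera("scene")["pixels"][190:240,220:290,::-1]
cv2.imwrite("pics/scene8.png",cv2.resize(im,None,fx=8,fy=8,interpolation=cv2.INTER_CUBIC))
```

```text
t 13.85 p [ 0.5246 -0.096   0.1656] F [-0.77  0.31  8.13] w 0.0008427837501882101 jawyaw -0.19 x [ 0.004  0.    -1.   ] q [-19.2   6.6  28.8 105.8  -3.5  68.2  10.5]
```

View pics/scene8.png

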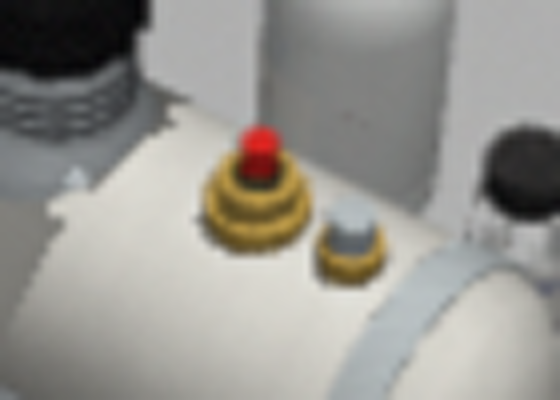

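Five strokes in, the pin stands several mm proud at (260,150) in the crop. Three more.

>>> drive_tool(offset=[[-0.016, 0, 0], [-0.03, 0, -0.001], [-0.03, 0, -0.001], [-0.03, 0, -0.001], [-0.03, 0, -0.001], [-0.016, 0, -0.001], [-0.001, 0, -0.001], [0.001, 0, -0.001], [0.001, 0, -0.001]], angular=[[0, 0, 0], [0, 0.004, 0], [0, 0.004, 0], [0, 0.004, 0], [0, 0.004, 0], [0, 0.004, 0], [0, 0.004, 0], [0, 0.004, 0], [0, 0.004, 0]])

```text
time_s: 15.02
tool_pos: [0.5245, -0.0961, 0.1654]
tool_rot: [2.1, 89.9, 2.0]
force: [-0.7, -0.1, 8.1]
grip_width: 0.0005
```

>>> drive_tool(offset=[[-0.016, 0, 0], [-0.031, 0, -0.001], [-0.031, 0, -0.001], [-0.031, 0, -0.001], [-0.031, 0, -0.001], [-0.016, 0, -0.001], [-0.001, 0, -0.001], [0, 0, -0.001], [0, 0, -0.001]], angular=[[0, 0, 0], [0, 0.003, 0], [0, 0.003, 0], [0, 0.003, 0], [0, 0.003, 0], [0, 0.003, 0], [0, 0.003, 0], [0, 0.003, 0], [0, 0.003, 0]])

```text
time_s: 16.15
tool_pos: [0.5245, -0.0962, 0.166]
tool_rot: [3.0, 89.9, 2.8]
force: [-1.4, 0.1, 9.2]
grip_width: 0.0003
```

>>> drive_tool(offset=[[-0.016, 0, 0], [-0.031, 0, -0.001], [-0.031, 0, -0.001], [-0.031, 0, -0.001], [-0.031, 0, -0.001], [-0.016, 0, -0.001], [-0.001, 0, -0.001], [0, 0, -0.001], [0, 0, -0.001]], angular=[[0, 0, 0], [0, 0.003, 0], [0, 0.003, 0], [0, 0.003, 0], [0, 0.003, 0], [0, 0.003, 0], [0, 0.003, 0], [0, 0.003, 0], [0, 0.003, 0]])

```text
time_s: 17.27
tool_pos: [0.5244, -0.0964, 0.1664]
tool_rot: [-5.5, 90.0, -5.7]
force: [-0.0, -0.6, 8.2]
grip_width: 0.0005
```

Run:
```python
from plan import *
from cell import vision
import cv2
info()
im=vision.read_camera("scene")["pixels"][190:240,220:290,::-1]
cv2.imwrite("pics/scene9.png",cv2.resize(im,None,fx=8,fy=8,interpolation=cv2.INTER_CUBIC))
```

```text
t 17.275 p [ 0.5244 -0.0964  0.1664] F [-0.03 -0.59  8.17] w 0.0005006193963211838 jawyaw -0.19 x [ 0. -0. -1.] q [-19.2   6.7  28.9 105.6  -3.5  68.6  10.5]
```

View pics/scene9.png

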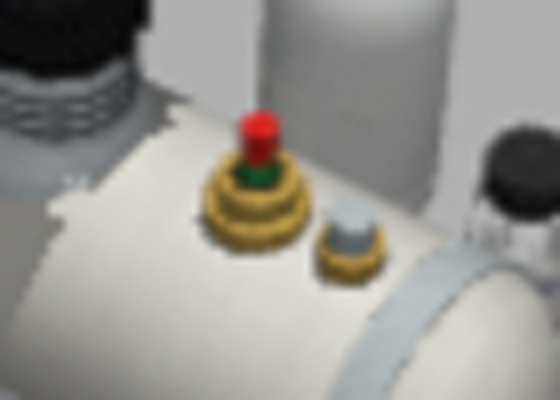

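The green foot shows at (258,176). I'll do two more full strokes to be sure; extra ones do no harm. Then lift clear.

>>> drive_tool(offset=[[-0.016, 0, 0], [-0.031, 0, -0.001], [-0.031, 0, -0.001], [-0.031, 0, -0.001], [-0.031, 0, -0.001], [-0.016, 0, -0.001], [-0.001, 0, -0.001], [0.002, 0, -0.001], [0.002, 0, -0.001]], angular=[[0, 0, 0], [0, 0, 0], [0, 0, 0], [0, 0, 0], [0, 0, 0], [0, 0, 0], [0, 0, 0], [0, 0, 0], [0, 0, 0]])

```text
time_s: 18.45
tool_pos: [0.5244, -0.0965, 0.1653]
tool_rot: [0.9, 89.9, 0.7]
force: [-1.4, 1.0, 9.4]
grip_width: 0.0006
```

>>> drive_tool(offset=[[-0.016, 0, 0], [-0.031, 0, -0.001], [-0.031, 0, -0.001], [-0.031, 0, -0.001], [-0.031, 0, -0.001], [-0.016, 0, -0.001], [-0.001, 0, -0.001], [0, 0, -0.001], [0, 0, -0.001]], angular=[[0, 0, 0], [0, 0, 0], [0, 0, 0], [0, 0, 0], [0, 0, 0], [0, 0, 0], [0, 0, 0], [0, 0, 0], [0, 0, 0]])

```text
time_s: 19.58
tool_pos: [0.5242, -0.0966, 0.1657]
tool_rot: [-0.1, 89.8, -0.3]
force: [-0.3, -0.2, 7.7]
grip_width: 0.0006
```

>>> drive_tool(offset=[[-0.016, 0, 0], [-0.04, 0, 0], [-0.08, 0, 0], [-0.12, 0, 0], [-0.15, 0, 0], [-0.15, 0, 0], [-0.15, 0, 0], [-0.15, 0, 0]], angular=[[0, 0, 0], [0, 0, 0], [0, 0, 0], [0, 0, 0], [0, 0, 0], [0, 0, 0], [0, 0, 0], [0, 0, 0]])

```text
time_s: 20.58
tool_pos: [0.5229, -0.0964, 0.3142]
tool_rot: [-0.2, 89.9, -0.4]
force: [-1.0, -0.0, 0.4]
grip_width: 0.0008
```

Run:
```python
from plan import *
from cell import vision
import cv2
info()
f=vision.read_camera("scene")["pixels"][:,:,::-1]
cv2.imwrite("pics/scene10.png",cv2.resize(f[190:240,220:290],None,fx=8,fy=8,interpolation=cv2.INTER_CUBIC))
cv2.imwrite("pics/scene10b.png",cv2.resize(f[150:300,165:365],None,fx=4,fy=4,interpolation=cv2.INTER_CUBIC))
info()
```

```text
t 20.575 p [ 0.5229 -0.0964  0.3142] F [-0.99 -0.02  0.39] w 0.0007618496734498135 jawyaw -0.19 x [ 0.002 -0.    -1.   ] q [-20.3   1.7  28.8  93.3  -0.8  85.2   8.3]
t 20.625 p [ 0.523  -0.0965  0.3144] F [ 0.4   0.08 -0.08] w 0.0003334683849058796 jawyaw -0.2 x [ 0.002 -0.    -1.   ] q [-20.3   1.7  28.8  93.3  -0.8  85.2   8.3]
```

View pics/scene10.png

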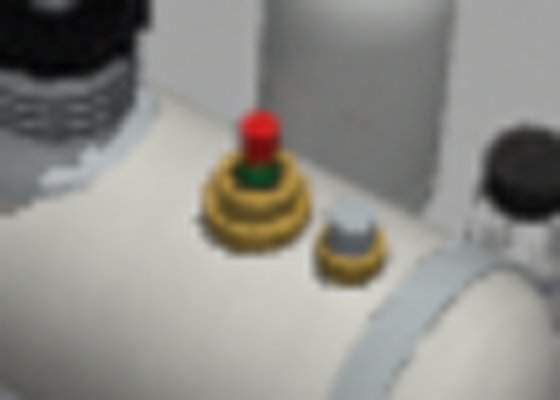

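View pics/scene10b.png

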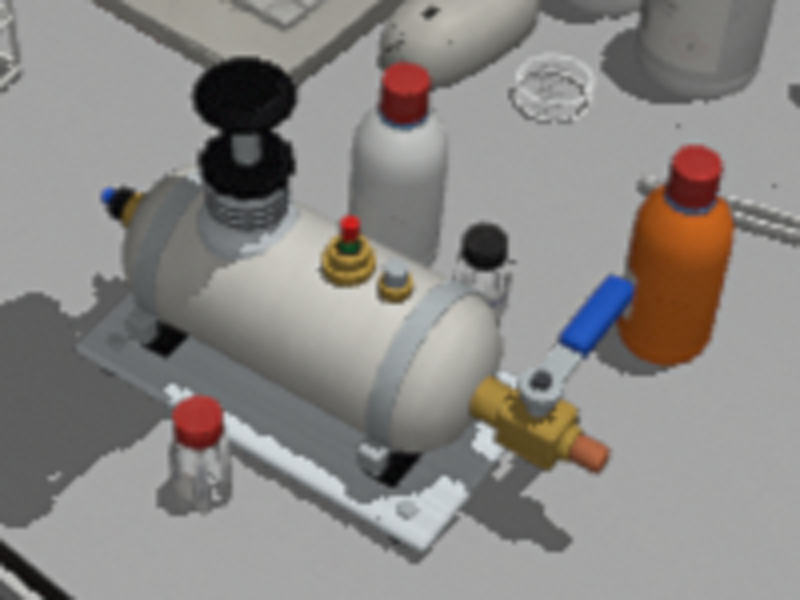

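Run:
```python
from h import *
d=pickle.load(open("c0.pkl","rb"));S=d["scene"]
q=proj(S,[[.5278,-.1529,z] for z in(.1125,.1225,.1265)]);print(((q-[220,190])*8+3.5).round(1))
```

```text
[[259.6 174.6]
 [260.3 143.1]
 [260.6 130.4]]
```

Pin top sits at row ~120, where 14 mm proud would project to ~127–130, and it didn't change between strokes 8 and 10. So it is fully out. Handing in.

```bash
python3 -c "
from cell import sign_off; print(sign_off())"
```

```text
the job is handed in; nothing more can be done
None
```

The reservoir is charged and I handed the job in at about 20.6 s of the 61 s allowed. `sign_off` gives no verdict.

I pushed the blue lever round with closed fingertips until it stopped moving at about 6 N. Then I pressed the knob ten times, about 22–25 mm each, letting it spring right back up each time.

**Last checks:**
- **Vent:** the lever lies in line with the reservoir's x axis (5.6° in the wrist image against the reservoir's own 5° turn), so it is shut. It still pointed that way in the final picture.
- **Pin:** it stands about 14 mm or more out of its boss with the green foot showing. It didn't change between strokes 8 and 10, so it is fully out.
- **Knob and hand:** the knob is back up in the last picture, and the hand is more than 120 mm above it with no force on it.
- **Surroundings:** by eye, the reservoir, white bottle, both vials and orange look-alike are where they started in the pictures.

**Checks that disagreed:**
- **Hinge position:** one wrist-camera measurement was about 6 mm off because the arm was still settling. Using the pose at the time of the picture, it agreed with the other cameras.
- **Early strokes:** the pin's hole still looked dark after two strokes. It showed red on the third.
- **Press force:** the readings at full press were 8–10 N, at the low end of the expected 9–15 N.

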